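Clear the last off the heel tray, then sort the heels

TASK

A shoe last has been left standing on top of the two-bin heel tray. First lift it off and stand it, sole down, squarely across the two wooden rods of the empty last rest (toe either way), keeping it upright all the way. Then put the two loose wooden heels from the black rubber mat into the tray, each in the bin that already holds a heel of its own shape, and leave the hammer, jar and brush alone.

Things in the scene. Friction and masses are not known exactly. Their poses are not given: they have to be found in the camera images.
- last: Shoe last, blue plastic, 0.45 kg: 260 long, 84 wide at the ball, 117 high. Origin: middle of the flat sole; x to the toe, z up. Starts sole down on the tray's rims along its length, hiding most of both bins. Ankle block (x -115 to -15, top at z = 117) has upright sides 37 apart, to 60 below its top: grip there, across y. Centre of mass near x = -20.
- last_grip (a point): Centre of the top face of the last's ankle block, 60 mm behind the origin, 117 mm above the sole.
- last_rest: Last rest, fixed, left or right of the tray: dark steel base 150 by 170, 12 thick, with two parallel wooden rods, diameter 16, length 170, tops 50 above the bench. Origin: centre of the underside. Rods run along its y, at x = -60 and +60; the last belongs across both, its length along the rest's x, its middle over the rest's centre.
- tray: Heel tray, fixed, grey plastic, open at the top: outside 160 (x) by 235 (y) by 55 high, walls and floor 5 thick; a 5 mm full-height divider at y = 0 makes two bins of 150 by 112 (x by y), their centres at y = +59 and -59. Origin: centre of the underside.
- mat: Black rubber mat, fixed, 200 (x) by 150 (y), 4 thick, on the other side of the tray from the last rest; the two loose heels stand on it. Origin: centre of the underside.
- block_heel: Loose low block heel of plain wood, standing on the mat: D-shaped outline 43 (x, from -21 to +22) by 44 (y), 40 high; flat side at -x, round at +x; flat parallel faces at y = +22 and -22. Origin: underside, on the axis of the round.
- spool_heel: Loose slim spool heel of the same wood, standing on the mat: D-shaped seat 38 by 38, 9 high, with a round stem of 22 mm diameter from there (flared at its foot up to z = 24) up to 46. Origin: underside, on the stem's axis; z up.
- block_sample: A heel just like block_heel, already standing in one of the two bins, in the half at the tray's +x side; which bin varies.
- spool_sample: A heel just like spool_heel, already standing in the other bin, in the half at the tray's +x side.
- hammer: Bystander: hammer lying on the bench beyond the tray. Leave alone.
- jar: Bystander: jar with a steel cap, 68 diameter, 85 high, beyond the tray; origin at its underside. Leave alone.
- brush: Bystander: brush lying between the robot and the tray. Leave alone.
Things that resemble listed ones, but are neither listed nor needed, are in the scene too. Leave any turquoise or yellow look-alike of the spool_heel alone.

How it is judged:
By the outcome, as a careful person would: the job done as asked, in the order asked, and still so for the second after the job is handed in, with the robot touching nothing.
It also fails if it takes over 72 s, if anything falls off the work surface, if the arm or the gripper's body presses on something with over 40 N, if the wrist force passes 120 N, or if a joint passes its speed limit or range.

ROBOT

A 6-joint arm with a two-finger parallel gripper is mounted at the origin on the work surface. World frame = base frame: x ahead of the robot, y to its left, z up, the work surface at z = 0. Lengths are in mm, angles in rad, forces in N, time in s.
With the tool pointing down it reaches from about 275 to 1000 mm from the base axis. Payload 8.4 kg.
Tool frame: the origin (TCP) lies midway between the tips of the shut fingers; the grasp point (between the pads) lies grip_depth behind it (grip_depth is the distance from the TCP to the grasp point, in mm); z points along the fingers, y is the line along which they close (so a half turn about z gives the same grasp; the last joint's range is limited). The gripper opens to 85 mm and grips with 20 to 120 N. Pads are 22 mm wide; open, the fingers measure 114 mm over their backs; the gripper's body (76 mm by 85 mm) begins 54 mm behind the grasp point. The pads swing forward as they close: fully open they stand 13 mm farther back than shut.
Start: joints at [-1.161, 0.353, 1.633, -0, 1.155, -0.002], TCP at [250.161, -572.754, 231.281] pointing down, gripper open.
Joint ranges: [-2.63, 2.63], [-0.92, 2.1], [0.06, 2.66], [-1.3, 4.44], [0, 2.69], [-3.02, 3.02]. Speed limits (rad/s): [2.22, 2.22, 2.79, 3.14, 3.14, 3.14].

INTERFACE

Orientations are given as [roll, pitch, yaw] about the fixed x, y, z axes, in that order (R = Rz(yaw) Ry(pitch) Rx(roll)).
In Python, from rig import * gives the robot as it stands.
- The arm moves only by the shell command python3 -m creep 'ROWS' [FORCE]. ROWS is JSON, a list of rows, each an object of numbers: "x", "y", "z": the shift along the tool's x, y, z in mm; "rx", "ry", "rz": the turn, a rotation vector about the tool's x, y, z in rad; "hand": the finger opening in mm, from 0 to 85.4. A call has 1 to 20 rows; each row shifts and turns the commanded pose from where the row before left it, along the tool's axes as they then stand; what a row does not reach is not made up. A row lasts 1/8 s, in which the tool goes at most 62.5 mm and 10.7 degrees, less where a joint would pass 70% of its speed; a pose out of reach is approached as far as the arm can. A call with a gripper value outside its range is refused whole. The fingers move at their own pace and stop on an object; FORCE is the grip in N (left out, the last holds). Time passes only in rows, so rows that do not move let the fingers close. It gives the time, the measured TCP pose, the force, the opening and the grip force at its end, in the units of the state.
- sense(): the state, without advancing time (a new reading comes with each control period).
- grab_frame(name): name is "side" or "top" or "wrist"; returns the picture (384x512x3 uint8, red, green, blue); there is no depth.
- get_calibration(name): a dict with "K" (3x3 intrinsics, pixels), "k1" (the pictures are not rectified: a ray, as slopes to the right and down, at radius r is drawn at 1 + k1 r^2 times it, then the intrinsics apply), "R" (3x3) and "t" (3): a world point X has camera coordinates R X + t. Camera axes: x right, y down, z forward; pixel columns grow to the right and rows downward; lengths in mm; the calibration is good to about 2 mm. A picture is of the moment at which its call begins: read the wrist's pose just before it. get_calibration takes no time and is no camera call; for the wrist camera it gives the pose at the moment of the call.
- sign_off(): hands the job in; it is judged then, once.
The state is a dict: "clock": time; "qpos": joint angles; "qvel": joint speeds; "joint_efforts": joint torques, N m; "eef_pos": TCP position; "tcp_rot": TCP orientation; "contact_force": force on the tool from outside, world axes, zero at the start; "wrist_torque": the same for the moment, N m; "opening": opening from 0.0 (shut) to 1.0 (fully open); "grasp_force": force on a finger pad.
Only numpy, scipy, OpenCV 4.12 (cv2) and the standard library are available. Lean on these libraries where they do the work, as an engineer would, in place of code of your own. Each camera call takes 0.05 s, during which the arm holds its last target. There are 200 camera calls.

## Working session

There is one attempt and no reset: what is moved stays moved. The work goes in short steps, Python scripts to look and compute and a shell command to move; the robot and the scene stay as the last step left them, time stands still between calls to the robot, and variables do not carry over. Pictures are saved under pics/ and viewed, at most 10 in all, crops included, and the job is handed in when it is done.

```bash
mkdir -p pics; ls; python3 - <<'E'
from rig import *
import cv2,numpy as np
s=sense(); print(s)
for n in("top","side"):
    cv2.imwrite(f"pics/{n}0.png",cv2.resize(grab_frame(n)[:,:,::-1],(768,576)))
    c=get_calibration(n);print(n,c)
print(get_calibration("wrist"))
E
```

```text
pics
{'clock': 0.0, 'qpos': array([-1.16141117e+00,  3.53672780e-01,  1.63411021e+00,  2.10971169e-05,
        1.15521807e+00, -2.37851432e-03]), 'qvel': array([ 7.39406710e-04,  4.10845993e-04, -5.07255055e-04, -1.25365944e-04,
        2.00982587e-04, -4.34378484e-05]), 'joint_efforts': array([ 1.76167785e-03, -6.05240679e+01, -3.42063868e+01, -9.36107085e-05,
        9.11832409e-03, -5.64731715e-05]), 'eef_pos': array([ 249.97280252, -572.32136128,  230.55654082]), 'tcp_rot': array([-3.14018429e+00, -2.26392489e-05,  4.11755127e-01]), 'contact_force': array([ 0.23642051,  0.41935526, -0.0782266 ]), 'wrist_torque': array([-0.0019189 , -0.05494123, -0.01955067]), 'grasp_force': 0.0, 'opening': 0.99628673755572}
top {'K': array([[477.48957082,   0.        , 252.936593  ],
       [  0.        , 477.48957082, 186.14438767],
       [  0.        ,   0.        ,   1.        ]]), 'k1': -0.19509440362064057, 'R': array([[-0.02441906, -0.99929805, -0.02840971],
       [-0.99644418,  0.02662196, -0.07993919],
       [ 0.0806394 ,  0.02635665, -0.99639481]]), 't': array([  42.37192313,  567.208
[... 161 characters left out ...]
0.        ,   1.        ]]), 'k1': 0.06846059284702011, 'R': array([[ 0.92664614, -0.37584651,  0.00814448],
       [-0.21260149, -0.54178845, -0.81318256],
       [ 0.31004441,  0.75180096, -0.58195171]]), 't': array([-501.89993806,  250.66051925, 1358.7969387 ])}
{'K': array([[273.86181975,   0.        , 254.4398105 ],
       [  0.        , 273.86181975, 191.39862772],
       [  0.        ,   0.        ,   1.        ]]), 'k1': -0.06565312765137321, 'R': array([[ 4.00146784e-01, -9.16450995e-01, -3.54281843e-04],
       [-8.78959128e-01, -3.83886226e-01,  2.82952677e-01],
       [-2.59448266e-01, -1.12911204e-01, -9.59133806e-01]]), 't': array([-624.14850247,  -36.14102488,  379.11900846])}
```

View pics/top0.png

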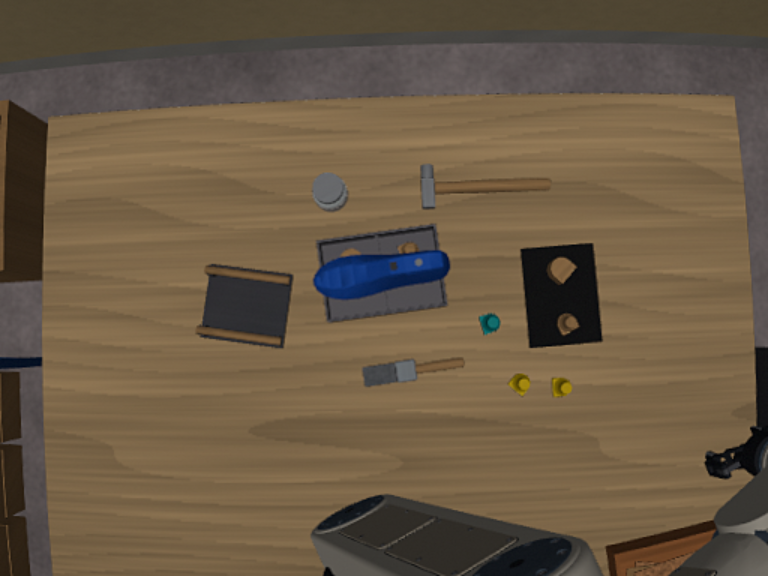

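View pics/side0.png

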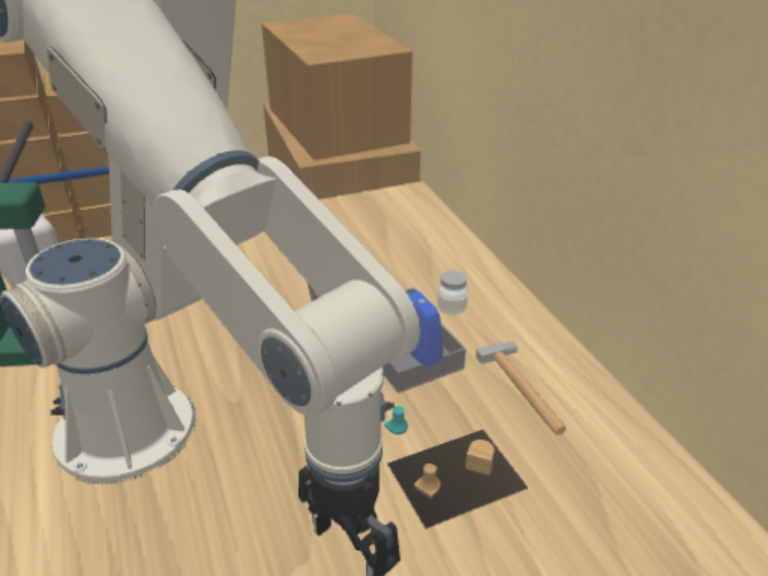

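The top view shows the following, in the 768-wide image:
- The last is blue, with its toe at about (315,278) and heel at (449,262).
- The rest's rods run (208,268)-(291,278) and (200,331)-(282,343).
- The tray's corners are about (318,240), (436,227), (446,306) and (328,321).
- On the mat, the block heel is at (561,270) and the spool heel at (568,323).

In the bins, the left sample looks like the block and the right one like the spool.

```bash
cat > h.py <<'E'
import numpy as np,cv2
from rig import *
def ray(c,uv):
    K=c["K"];d=np.array([(uv[0]-K[0,2])/K[0,0],(uv[1]-K[1,2])/K[1,1]])
    u=d.copy()
    for _ in range(20): u=d/(1+c["k1"]*(u@u))
    R=c["R"];return -R.T@c["t"],R.T@np.array([*u,1])
def onz(c,uv,z):
    o,v=ray(c,uv);return o+v*(z-o[2])/v[2]
def proj(c,X):
    p=c["R"]@np.asarray(X,float)+c["t"];s=p[:2]/p[2];s=s*(1+c["k1"]*(s@s));return s*[c["K"][0,0],c["K"][1,1]]+c["K"][:2,2]
def near(a,b):return np.degrees(np.arctan2(*(np.array(b)-a)[1::-1]))
E
python3 - <<'E'
from h import *
c=get_calibration("top");np.set_printoptions(precision=1,suppress=True)
P=lambda u,v,z:onz(c,(u/1.5,v/1.5),z)
T=[P(*q,55) for q in[(318,240),(436,227),(446,306),(328,321)]]
print("tray",T,np.mean(T,0),[np.linalg.norm(T[i]-T[i-1]) for i in range(4)])
R=[P(*q,42) for q in[(207,269),(292,278),(282,342),(199,332)]]
print("rest",R,np.mean(R,0),[np.linalg.norm(R[i]-R[i-1]) for i in range(4)])
print("last toe/heel",P(315,278,85),P(449,262,145),"plugs",P(393,267,172),P(419,263,172))
print("block",P(561,270,44),"spool",P(570,322,50),"jar",P(328,187,85))
M=[P(*q,4) for q in[(521,248),(593,243),(602,341),(529,347)]];print("mat",np.mean(M,0),M)
E
```

```text
tray [array([645. , 144.2,  55. ]), array([663.8, -84.8,  55. ]), array([510.7, -99.2,  55. ]), array([487.7, 127.7,  55. ])] [576.8  22.   55. ] [np.float64(158.08253178717638), np.float64(229.79780928391233), np.float64(153.77968206010243), np.float64(228.02078583210792)]
rest [array([596. , 367.9,  42. ]), array([573.5, 197.9,  42. ]), array([449.3, 219.7,  42. ]), array([471.8, 385.2,  42. ])] [522.7 292.7  42. ] [np.float64(125.32173162123549), np.float64(171.47448590450767), np.float64(126.13044794188077), np.float64(167.0485291559055)]
last toe/heel [568.7 147.7  85. ] [ 585.9 -101.2  145. ] plugs [577.   -0.5 172. ] [582.8 -46.4 172. ]
block [ 575.  -327.2   44. ] spool [ 473.2 -339.3   50. ] jar [742.5 120.1  85. ]
mat [ 529.2 -335.6    4. ] [array([ 624.8, -257. ,    4. ]), array([ 631.5, -405.2,    4. ]), array([ 433.6, -414.6,    4. ]), array([ 426.7, -265.5,    4. ])]
```

```bash
python3 - <<'E'
from h import *
import rig
print([n for n in dir(rig) if n[0]!='_'],getattr(rig,'grip_depth',None))
c=get_calibration("wrist");s=sense();print(-c["R"].T@c["t"]-s["eef_pos"],c["R"].T[:,2])
E
python3 -m creep '[{"rz":-0.176,"z":-5},{"rz":-0.176,"z":-5},{"rz":-0.176,"z":-5},{"rz":-0.176,"z":-5},{"rz":-0.176,"z":-5},{"rz":-0.176,"z":-5},{"rz":-0.176,"z":-5},{"x":42,"y":30.5},{"x":42,"y":30.5},{"x":42,"y":30.5},{"x":42,"y":30.5},{"x":42,"y":30.5},{"x":42,"y":30.5},{"x":42,"y":30.5},{"x":42,"y":30.5},{"x":42,"y":30.5},{"x":42,"y":30.5}]'
```

```text
['MotionError', 'get_calibration', 'grab_frame', 'grip_depth', 'sense', 'sign_off'] 18.700000000000003
[ 66.37581705  29.3143102  142.9739329 ] [-0.25944827 -0.1129112  -0.95913381]schema error: expected keys x, y, z, rx, ry, rz, hand
```

```bash

python3 -m creep '[{"x":0,"y":0,"z":-5,"rx":0,"ry":0,"rz":-0.176,"hand":85},{"x":0,"y":0,"z":-5,"rx":0,"ry":0,"rz":-0.176,"hand":85},{"x":0,"y":0,"z":-5,"rx":0,"ry":0,"rz":-0.176,"hand":85},{"x":0,"y":0,"z":-5,"rx":0,"ry":0,"rz":-0.176,"hand":85},{"x":0,"y":0,"z":-5,"rx":0,"ry":0,"rz":-0.176,"hand":85},{"x":0,"y":0,"z":-5,"rx":0,"ry":0,"rz":-0.176,"hand":85},{"x":0,"y":0,"z":-5,"rx":0,"ry":0,"rz":-0.176,"hand":85},{"x":42,"y":30.5,"z":0,"rx":0,"ry":0,"rz":0,"hand":85},{"x":42,"y":30.5,"z":0,"rx":0,"ry":0,"rz":0,"hand":85},{"x":42,"y":30.5,"z":0,"rx":0,"ry":0,"rz":0,"hand":85},{"x":42,"y":30.5,"z":0,"rx":0,"ry":0,"rz":0,"hand":85},{"x":42,"y":30.5,"z":0,"rx":0,"ry":0,"rz":0,"hand":85},{"x":42,"y":30.5,"z":0,"rx":0,"ry":0,"rz":0,"hand":85},{"x":42,"y":30.5,"z":0,"rx":0,"ry":0,"rz":0,"hand":85},{"x":42,"y":30.5,"z":0,"rx":0,"ry":0,"rz":0,"hand":85},{"x":42,"y":30.5,"z":0,"rx":0,"ry":0,"rz":0,"hand":85},{"x":0,"y":0,"z":0,"rx":0,"ry":0,"rz":0,"hand":85}]'
```

```text
clock: 2.22
eef_pos: [497.6, -173.0, 266.0]
tcp_rot: [-3.142, -0.001, 1.648]
contact_force: [-0.3, -0.1, -0.1]
opening: 0.994
grasp_force: 0.0
```

```bash
python3 - <<'E'
from h import *
c=get_calibration("wrist");s=sense();print(s["eef_pos"],s["tcp_rot"],s["qpos"])
g=grab_frame("wrist");np.savez("w1.npz",g=g,R=c["R"],t=c["t"],K=c["K"],k1=c["k1"])
cv2.imwrite("pics/w1.png",g[:,:,::-1])
E
```

```text
[ 497.58832571 -172.96045186  265.98872463] [-3.14155768e+00 -8.02172005e-04  1.64773929e+00] [-3.37848753e-01  1.66165475e-01  1.80281668e+00  7.81052245e-04
  1.17296589e+00 -4.15094451e-01]
```

View pics/w1.png

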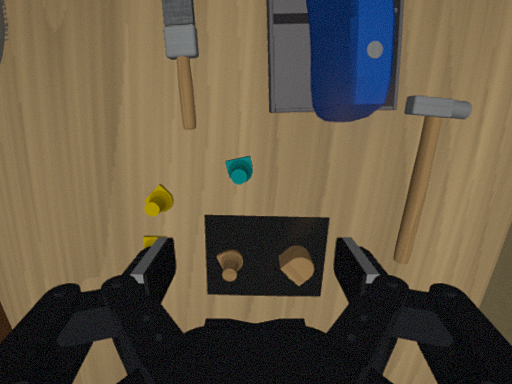

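The wrist view shows the last's ankle at the top, with its heel end at (350,120) and the light plug at (375,49). The mat is at (267,255) with the spool heel at (230,265) and the block heel at (297,263). I'll move closer to the ankle.

```bash

python3 -m creep '[{"x":45,"y":40,"z":0,"rx":0,"ry":0,"rz":0,"hand":85},{"x":45,"y":40,"z":0,"rx":0,"ry":0,"rz":0,"hand":85},{"x":20,"y":10,"z":0,"rx":0,"ry":0,"rz":0,"hand":85},{"x":0,"y":0,"z":0,"rx":0,"ry":0,"rz":0,"hand":85},{"x":0,"y":0,"z":0,"rx":0,"ry":0,"rz":0,"hand":85}]'
python3 - <<'E'
from h import *
c=get_calibration("wrist");s=sense();print(s["eef_pos"],s["tcp_rot"])
g=grab_frame("wrist");np.savez("w2.npz",g=g,R=c["R"],t=c["t"],K=c["K"],k1=c["k1"])
cv2.imwrite("pics/w2.png",g[:,:,::-1])
E
```

```text
clock: 2.9
eef_pos: [577.2, -60.8, 266.1]
tcp_rot: [-3.141, 0.0, 1.643]
contact_force: [0.4, -0.2, 0.1]
opening: 0.992
grasp_force: 0.0
[577.1751471  -60.79938284 266.08346782] [-3.14062784e+00  4.40063654e-04  1.64304715e+00]
```

View pics/w2.png

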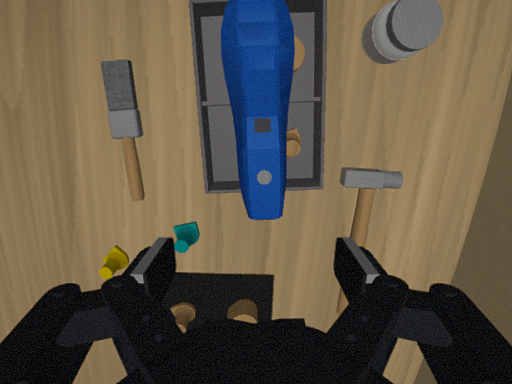

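The wrist view shows the ankle block clearly: plug at (265,177), dark square at (262,125), heel end at row ~218. The D-shaped block sample is in the far (+y) bin at (298,55), and the spool sample is in the near (-y) bin at (292,143).

```bash
python3 - <<'E'
from h import *
np.set_printoptions(precision=1,suppress=True)
c=np.load("w2.npz");g=c["g"].astype(int)
m=(g[:,:,2]>g[:,:,0]+50)&(g[:,:,2]>60)
for v in range(20,222,10):
    u=np.flatnonzero(m[v]);
    if len(u)==0: continue
    a=onz(c,(u[0],v),172);b=onz(c,(u[-1],v),172)
    print(v,u[0],u[-1],a[:2],b[:2],np.linalg.norm(a-b),(a+b)[:2]/2)
print("plugs",onz(c,(265,177),172),onz(c,(262,125),172),"rowmax",onz(c,(265,np.flatnonzero(m.any(1))[-1]),172))
E
python3 - <<'E'
import cv2
g=cv2.imread("pics/w2.png")[80:230,200:320]
cv2.imwrite("pics/w2c.png",cv2.resize(g,None,fx=4,fy=4,interpolation=2))
E
```

```text
20 223 291 [542.8  78.9] [595.7  82.8] 53.04605615400855 [569.3  80.8]
30 221 293 [541.6  71.5] [598.   75.7] 56.54403745741455 [569.8  73.6]
40 221 293 [542.   64.2] [598.8  68.4] 56.931684897778254 [570.4  66.3]
50 222 293 [543.1  56.8] [599.5  61. ] 56.538611704935924 [571.3  58.9]
60 222 293 [543.5  49.4] [600.3  53.5] 56.95432546822413 [571.9  51.4]
70 224 292 [545.4  41.9] [600.2  45.9] 54.958063676591095 [572.8  43.9]
80 226 291 [547.4  34.3] [600.2  38.1] 52.94175890329609 [573.8  36.2]
90 228 289 [549.4  26.6] [599.4  30.3] 50.08061593587225 [574.4  28.4]
100 230 288 [551.5  18.8] [599.4  22.3] 48.01174729442271 [575.4  20.6]
110 232 287 [553.6  10.9] [599.3  14.3] 45.91677347239886 [576.5  12.6]
120 234 286 [555.7   2.9] [599.3   6.1] 43.79369839340889 [577.5   4.5]
130 235 285 [556.9  -5.3] [599.3  -2.3] 42.49050816728478 [578.1  -3.8]
140 236 285 [558.3 -13.7] [600.2 -10.7] 42.02997160610698 [579.2 -12.2]
150 237 285 [559.6 -22.2] [601.  -19.2] 41.56801079415185 [580.3 -20.7]
160 238 285 [560.9 -30.9] [601.9 -27.9] 41.104267760763776 [581.4 -29.4]
170 238 285 [561.4 -39.8] [602.9 -36.8] 41.52184458429088 [582.1 -38.3]
180 239 285 [562.8 -48.8] [603.8 -45.9] 41.062628124536104 [583.3 -47.4]
190 241 284 [565.2 -58. ] [603.8 -55.2] 38.79494083721942 [584.5 -56.6]
200 244 283 [568.4 -67.3] [603.9 -64.7] 35.57302820566799 [586.2 -66. ]
210 247 282 [571.8 -76.8] [604.  -74.4] 32.285665305539034 [587.9 -75.6]
plugs [585.7 -44.4 172. ] [579.5   0.4 172. ] rowmax [ 592.  -118.9  172. ]
```

View pics/w2c.png

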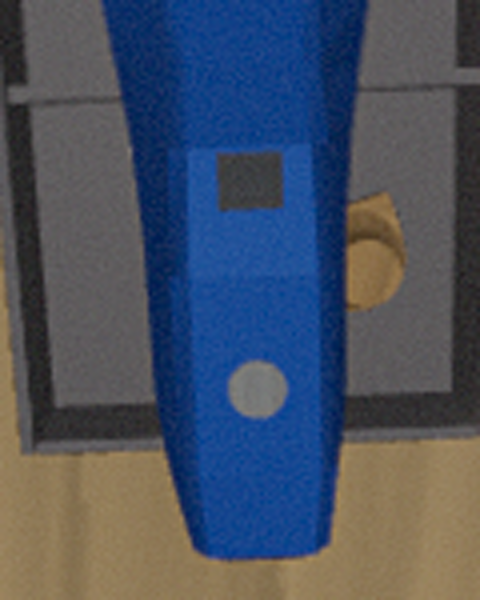

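The samples are confirmed: spool in the -y bin, block in the +y bin. The grip point is about (583.5,-38), with the last's axis at about 96°. Descending and gripping.

```bash

python3 -m creep '[{"x":22,"y":8,"z":20,"rx":0,"ry":0,"rz":-0.03,"hand":85},{"x":0,"y":0,"z":40,"rx":0,"ry":0,"rz":0,"hand":85},{"x":0,"y":0,"z":40,"rx":0,"ry":0,"rz":0,"hand":85},{"x":0,"y":0,"z":30,"rx":0,"ry":0,"rz":0,"hand":85},{"x":0,"y":0,"z":14,"rx":0,"ry":0,"rz":0,"hand":85},{"x":0,"y":0,"z":0,"rx":0,"ry":0,"rz":0,"hand":85},{"x":0,"y":0,"z":0,"rx":0,"ry":0,"rz":0,"hand":60}]' 80
python3 -m creep '[{"x":0,"y":0,"z":0,"rx":0,"ry":0,"rz":0,"hand":30},{"x":0,"y":0,"z":0,"rx":0,"ry":0,"rz":0,"hand":20},{"x":0,"y":0,"z":0,"rx":0,"ry":0,"rz":0,"hand":20},{"x":0,"y":0,"z":0,"rx":0,"ry":0,"rz":0,"hand":20},{"x":0,"y":0,"z":0,"rx":0,"ry":0,"rz":0,"hand":20},{"x":0,"y":0,"z":0,"rx":0,"ry":0,"rz":0,"hand":20}]' 80
```

```text
clock: 3.82
eef_pos: [585.3, -37.3, 123.6]
tcp_rot: [3.14, 0.0, 1.673]
contact_force: [-0.6, -0.4, 0.2]
opening: 0.812
grasp_force: 0.0
clock: 4.58
eef_pos: [584.8, -37.0, 123.4]
tcp_rot: [3.141, 0.001, 1.675]
contact_force: [-1.5, -0.7, 5.8]
opening: 0.427
grasp_force: 79.0
```

Gripped, and the opening of 36.5 mm matches the ankle's 37. Lifting, then checking.

```bash

python3 -m creep '[{"x":0,"y":0,"z":-10,"rx":0,"ry":0,"rz":0,"hand":20},{"x":0,"y":0,"z":-25,"rx":0,"ry":0,"rz":0,"hand":20},{"x":0,"y":0,"z":-30,"rx":0,"ry":0,"rz":0,"hand":20},{"x":0,"y":0,"z":-25,"rx":0,"ry":0,"rz":0,"hand":20},{"x":15,"y":1.5,"z":-10,"rx":0,"ry":0,"rz":0,"hand":20},{"x":30,"y":3,"z":0,"rx":0,"ry":0,"rz":0,"hand":20},{"x":40,"y":4,"z":0,"rx":0,"ry":0,"rz":0,"hand":20},{"x":40,"y":4,"z":0,"rx":0,"ry":0,"rz":0,"hand":20},{"x":40,"y":4,"z":0,"rx":0,"ry":0,"rz":0,"hand":20},{"x":40,"y":4,"z":0,"rx":0,"ry":0,"rz":-0.08,"hand":20},{"x":40,"y":3,"z":0,"rx":0,"ry":0,"rz":-0.15,"hand":20},{"x":30,"y":3,"z":0,"rx":0,"ry":0,"rz":-0.15,"hand":20},{"x":15,"y":3,"z":0,"rx":0,"ry":0,"rz":-0.15,"hand":20},{"x":0,"y":0,"z":0,"rx":0,"ry":0,"rz":-0.15,"hand":20},{"x":0,"y":0,"z":0,"rx":0,"ry":0,"rz":-0.15,"hand":20},{"x":0,"y":0,"z":0,"rx":0,"ry":0,"rz":-0.15,"hand":20},{"x":0,"y":0,"z":0,"rx":0,"ry":0,"rz":-0.15,"hand":20},{"x":0,"y":0,"z":0,"rx":0,"ry":0,"rz":-0.1,"hand":20},{"x":0,"y":0,"z":0,"rx":0,"ry":0,"rz":-0.07,"hand":20},{"x":0,"y":0,"z":0,"rx":0,"ry":0,"rz":0,"hand":20}]'
python3 - <<'E'
from h import *
s=sense();print(s["eef_pos"],s["tcp_rot"],s["wrist_torque"])
t=grab_frame("top");c=get_calibration("wrist");s=sense();g=grab_frame("wrist")
np.savez("w3.npz",g=g,R=c["R"],t=c["t"],K=c["K"],k1=c["k1"],p=s["eef_pos"])
np.save("t3.npy",t)
a=cv2.resize(t[120:290,90:330],None,fx=1.65,fy=1.65)
o=np.zeros((384,512+a.shape[1]//1,3),np.uint8)[:, :800];g2=cv2.resize(g,(400,300));o[:300,:400]=g2;o[:a.shape[0],400:400+a.shape[1]]=a[:,:400]
cv2.imwrite("pics/w3.png",o[:,:,::-1])
E
```

```text
clock: 7.08
eef_pos: [567.4, 253.5, 221.6]
tcp_rot: [-3.141, -0.001, 2.974]
contact_force: [-0.6, 0.1, -5.4]
opening: 0.429
grasp_force: 80.4
[567.36079285 253.52857821 221.62430752] [-3.14111529e+00 -1.15592813e-03  2.97368189e+00] [-0.02360823 -0.21141209  0.02691906]
```

View pics/w3.png

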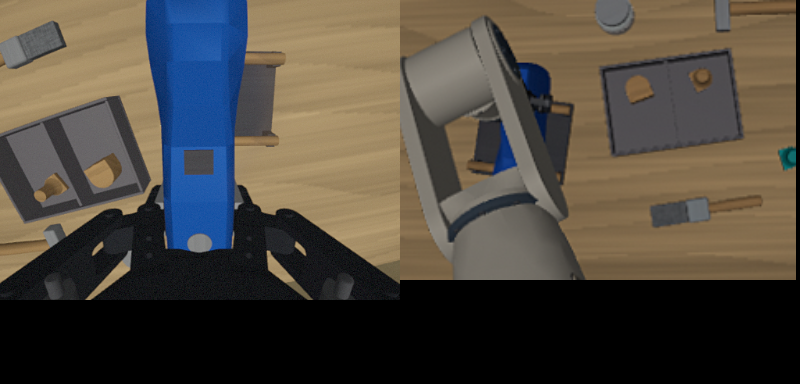

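The last hangs upright and turned, with its toe toward the robot. The samples are plainly visible: block in the +y bin and spool in the -y bin. Refining the rest's pose and the last's middle from the first top picture.

```bash
python3 - <<'E'
from h import *
np.set_printoptions(precision=1,suppress=True)
c=get_calibration("top");g=cv2.imread("pics/top0.png")[:,:,::-1].astype(int)
print("cam",-c["R"].T@c["t"])
P=lambda q,z:onz(c,np.array(q,float)/1.5-0.17,z)
sat=g.max(2)-g.min(2)
m=((sat<25)&(g.max(2)<110)).astype(np.uint8);m[:250]=0;m[360:]=0;m[:,:185]=0;m[:,300:]=0
m=cv2.morphologyEx(m,cv2.MORPH_OPEN,np.ones((5,5)))
k=max(cv2.findContours(m,0,2)[0],key=cv2.contourArea)[:,0]
W=np.array([P(q,12)[:2] for q in k],np.float32);r=cv2.minAreaRect(W);print("base",r,cv2.boxPoints(r))
# blue
b=((g[:,:,2]>g[:,:,0]+50)).astype(np.uint8);b[:240]=0;b[320:]=0;b[:,:300]=0;b[:,470:]=0
k=max(cv2.findContours(b,0,2)[0],key=cv2.contourArea)[:,0]
ax=np.array([np.cos(1.675),np.sin(1.675)]);o=np.array([584.8,-37.0])
for z in(70,85,100,120,145):
    W=np.array([P(q,z)[:2] for q in k]);s=(W-o)@ax;print(z,s.min(),s.max())
# rods brightness profile across, at base middle lines
for x0,x1 in(((245,300),(250,255)),):pass
for u in(215,245,275):
    col=g[250:360,u];print(u,[int(x) for x in sat[250:360,u]])
E
```

```text
cam [ 454.6   -9.2 1426.1]
base ((524.5205078125, 297.0247802734375), (170.62977600097656, 107.42658233642578), 81.08642578125) [[458.2 221.1]
 [564.4 204.4]
 [590.8 373. ]
 [484.7 389.6]]
70 -67.03559074779105 190.2709957368744
85 -65.8389810617912 188.62147689099427
100 -64.64237137579134 186.97195804511412
120 -63.04689179445823 184.7725995839407
145 -61.05254231779182 182.02340150747384
215 [53, 54, 54, 54, 53, 53, 52, 52, 53, 53, 52, 54, 54, 46, 19, 8, 12, 38, 48, 51, 53, 54, 54, 47, 27, 6, 3, 4, 4, 3, 3, 4, 4, 4, 5, 4, 4, 4, 3, 3, 4, 3, 3, 4, 4, 3, 3, 3, 3, 3, 3, 3, 2, 3, 3, 3, 4, 3, 3, 3, 3, 4, 3, 3, 3, 3, 2, 2, 3, 3, 4, 3, 2, 3, 4, 4, 4, 2, 24, 45, 52, 56, 59, 58, 57, 48, 14, 5, 5, 41, 56, 60, 57, 55, 53, 52, 53, 54, 55, 55, 54, 53, 53, 52, 54, 53, 51, 51, 51, 51]
245 [51, 52, 52, 53, 53, 52, 52, 52, 52, 52, 52, 54, 54, 54, 53, 54, 54, 49, 17, 8, 12, 34, 52, 56, 59, 62, 61, 51, 35, 1, 6, 4, 4, 3, 2, 3, 4, 4, 3, 3, 3, 3, 3, 4, 4, 3, 3, 2, 3, 3, 3, 3, 3, 4, 4, 4, 3, 3, 3, 3, 4, 4, 3, 3, 4, 4, 4, 4, 4, 3, 4, 4, 3, 3, 2, 3, 4, 4, 4, 4, 5, 4, 18, 40, 51, 57, 61, 63, 61, 50, 25, 3, 1, 25, 53, 56, 54, 53, 53, 54, 53, 53, 53, 54, 52, 51, 51, 51, 52, 51]
275 [52, 52, 51, 53, 53, 53, 53, 52, 54, 53, 53, 54, 53, 53, 53, 54, 54, 54, 54, 55, 54, 40, 22, 3, 16, 39, 52, 59, 62, 62, 59, 51, 30, 8, 8, 5, 3, 4, 4, 3, 3, 3, 3, 3, 3, 2, 3, 3, 3, 3, 2, 3, 3, 3, 3, 4, 3, 3, 3, 3, 3, 3, 3, 4, 5, 4, 4, 4, 3, 4, 4, 4, 3, 4, 3, 5, 5, 4, 4, 3, 3, 3, 4, 5, 7, 3, 21, 38, 52, 58, 61, 63, 63, 49, 28, 1, 2, 15, 39, 50, 54, 53, 53, 53, 54, 53, 52, 52, 52, 52]
```

```bash
python3 - <<'E'
from h import *
np.set_printoptions(precision=1,suppress=True)
c=get_calibration("top")
P=lambda u,v,z:onz(c,np.array([u,v],float)/1.5-0.17,z)[:2]
A=[P(u,v,42) for u,v in((215,270.3),(245,274.5),(275,278.6))];B=[P(u,v,42) for u,v in((215,331.8),(245,336.2),(275,340.3))]
print(A,B);print(near(A[0],A[2]),near(B[0],B[2]),"edges",P(245,267.5,12),P(245,343,12))
y=np.radians(-8.6);X=np.array([np.cos(y),np.sin(y)]);Y=np.array([-X[1],X[0]])
o=np.array([524.5,297]); print([((p-o)@X,(p-o)@Y) for p in A+B])
s=(np.mean([(p-o)@X for p in A])+np.mean([(p-o)@X for p in B]))/2
ctr=o+X*s; print("rest centre",ctr)
tgt=ctr+61*X; p=sense()["eef_pos"][:2];yw=sense()["tcp_rot"][2];d=tgt-p
tx=np.array([np.cos(yw),np.sin(yw)]);ty=np.array([np.sin(yw),-np.cos(yw)])
print("tgt",tgt,"tool dx,dy",d@tx,d@ty,"rz",-(np.pi+y-yw))
E
```

```text
[array([593.5, 352.2]), array([583.5, 291.7]), array([573.8, 232. ])] [array([472.2, 353.2]), array([462.5, 293.2]), array([453.4, 233.9])]
-99.30296974965388 -98.95916878120137 edges [600.4 298.1] [449.1 299.9]
[(np.float64(59.92575799198762), np.float64(64.87570013833505)), (np.float64(59.086395094603276), np.float64(3.595647136435177)), (np.float64(58.432137738265624), np.float64(-56.856198934156836)), (np.float64(-60.139739381979716), np.float64(47.77060279790152)), (np.float64(-60.75601280970304), np.float64(-13.06514798276091)), (np.float64(-60.8972301926395), np.float64(-73.06522771014967))]
rest centre [523.8 297.1]
tgt [584.1 288. ] tool dx,dy -10.347603089671017 36.878461457072746 rz -0.0190194119015743
```

```bash

python3 -m creep '[{"x":-5,"y":18,"z":0,"rx":0,"ry":0,"rz":-0.011,"hand":20},{"x":-5,"y":19,"z":0,"rx":0,"ry":0,"rz":0,"hand":20},{"x":0,"y":0,"z":15,"rx":0,"ry":0,"rz":0,"hand":20},{"x":0,"y":0,"z":25,"rx":0,"ry":0,"rz":0,"hand":20},{"x":0,"y":0,"z":25,"rx":0,"ry":0,"rz":0,"hand":20},{"x":0,"y":0,"z":15,"rx":0,"ry":0,"rz":0,"hand":20},{"x":0,"y":0,"z":8,"rx":0,"ry":0,"rz":0,"hand":20},{"x":0,"y":0,"z":5,"rx":0,"ry":0,"rz":0,"hand":20},{"x":0,"y":0,"z":0,"rx":0,"ry":0,"rz":0,"hand":20},{"x":0,"y":0,"z":0,"rx":0,"ry":0,"rz":0,"hand":20}]'
```

```text
clock: 8.43
eef_pos: [584.4, 288.0, 130.0]
tcp_rot: [3.141, 0.001, 2.985]
contact_force: [0.3, -0.2, -4.7]
opening: 0.424
grasp_force: 80.7
```

```bash

python3 -m creep '[{"x":0,"y":0,"z":4,"rx":0,"ry":0,"rz":0,"hand":20},{"x":0,"y":0,"z":3,"rx":0,"ry":0,"rz":0,"hand":20},{"x":0,"y":0,"z":2,"rx":0,"ry":0,"rz":0,"hand":20},{"x":0,"y":0,"z":1.5,"rx":0,"ry":0,"rz":0,"hand":20},{"x":0,"y":0,"z":0,"rx":0,"ry":0,"rz":0,"hand":20},{"x":0,"y":0,"z":0,"rx":0,"ry":0,"rz":0,"hand":20}]'
```

```text
clock: 9.18
eef_pos: [584.0, 287.9, 118.8]
tcp_rot: [3.142, 0.0, 2.985]
contact_force: [0.3, 0.4, -3.8]
opening: 0.424
grasp_force: 81.0
```

```bash

python3 -m creep '[{"x":0,"y":0,"z":0.8,"rx":0,"ry":0,"rz":0,"hand":20},{"x":0,"y":0,"z":0,"rx":0,"ry":0,"rz":0,"hand":20},{"x":0,"y":0,"z":0,"rx":0,"ry":0,"rz":0,"hand":20}]'
```

```text
clock: 9.55
eef_pos: [584.3, 287.9, 118.4]
tcp_rot: [3.141, 0.001, 2.985]
contact_force: [0.2, -1.0, 1.9]
opening: 0.426
grasp_force: 81.6
```

It's down: the force flipped from -4.7 to +1.9 N. Releasing and rising.

```bash

python3 -m creep '[{"x":0,"y":0,"z":0,"rx":0,"ry":0,"rz":0,"hand":50},{"x":0,"y":0,"z":0,"rx":0,"ry":0,"rz":0,"hand":70},{"x":0,"y":0,"z":0,"rx":0,"ry":0,"rz":0,"hand":85},{"x":0,"y":0,"z":0,"rx":0,"ry":0,"rz":0,"hand":85},{"x":0,"y":0,"z":-10,"rx":0,"ry":0,"rz":0,"hand":85},{"x":0,"y":0,"z":-30,"rx":0,"ry":0,"rz":0,"hand":85},{"x":0,"y":0,"z":-50,"rx":0,"ry":0,"rz":0,"hand":85},{"x":0,"y":0,"z":-50,"rx":0,"ry":0,"rz":0,"hand":85},{"x":0,"y":0,"z":-20,"rx":0,"ry":0,"rz":0,"hand":85}]'
```

```text
clock: 10.68
eef_pos: [585.2, 288.5, 282.6]
tcp_rot: [3.138, 0.004, 2.985]
contact_force: [-0.5, -0.4, -0.4]
opening: 0.993
grasp_force: 0.0
```

```bash

python3 -m creep '[{"x":-4,"y":-40,"z":0,"rx":0,"ry":0,"rz":0,"hand":85},{"x":-5,"y":-55,"z":0,"rx":0,"ry":0,"rz":0,"hand":85},{"x":-5,"y":-55,"z":0,"rx":0,"ry":0,"rz":0,"hand":85},{"x":-5,"y":-55,"z":0,"rx":0,"ry":0,"rz":0,"hand":85},{"x":-5,"y":-55,"z":0,"rx":0,"ry":0,"rz":0,"hand":85},{"x":-5,"y":-55,"z":0,"rx":0,"ry":0,"rz":0,"hand":85},{"x":-5,"y":-55,"z":0,"rx":0,"ry":0,"rz":0,"hand":85},{"x":-5,"y":-55,"z":0,"rx":0,"ry":0,"rz":0,"hand":85},{"x":-5,"y":-55,"z":0,"rx":0,"ry":0,"rz":0,"hand":85},{"x":-5,"y":-55,"z":0,"rx":0,"ry":0,"rz":0,"hand":85},{"x":-4,"y":-50,"z":0,"rx":0,"ry":0,"rz":0,"hand":85},{"x":0,"y":0,"z":0,"rx":0,"ry":0,"rz":0.18,"hand":85},{"x":0,"y":0,"z":0,"rx":0,"ry":0,"rz":0.18,"hand":85},{"x":0,"y":0,"z":0,"rx":0,"ry":0,"rz":0.18,"hand":85},{"x":0,"y":0,"z":0,"rx":0,"ry":0,"rz":0.18,"hand":85},{"x":0,"y":0,"z":0,"rx":0,"ry":0,"rz":0.18,"hand":85},{"x":0,"y":0,"z":0,"rx":0,"ry":0,"rz":0.18,"hand":85},{"x":0,"y":0,"z":0,"rx":0,"ry":0,"rz":0.18,"hand":85},{"x":0,"y":0,"z":0,"rx":0,"ry":0,"rz":0.18,"hand":85},{"x":0,"y":0,"z":0,"rx":0,"ry":0,"rz":0.18,"hand":85}]'
python3 -m creep '[{"x":0,"y":0,"z":0,"rx":0,"ry":0,"rz":0.18,"hand":85},{"x":0,"y":0,"z":0,"rx":0,"ry":0,"rz":0.14,"hand":85},{"x":0,"y":0,"z":0,"rx":0,"ry":0,"rz":0,"hand":85},{"x":0,"y":0,"z":0,"rx":0,"ry":0,"rz":0,"hand":85}]'
python3 - <<'E'
from h import *
t=grab_frame("top");c=get_calibration("wrist");s=sense();g=grab_frame("wrist")
np.savez("w4.npz",g=g,R=c["R"],t=c["t"],K=c["K"],k1=c["k1"],p=s["eef_pos"],r=s["tcp_rot"])
np.save("t4.npy",t)
o=np.zeros((560,800,3),np.uint8);o[:384,:512]=g;a=cv2.resize(t[130:310,110:300],None,fx=1.5,fy=1.5);o[:270,515:800]=a
cv2.imwrite("pics/w4.png",o[:400,:,::-1])
E
```

```text
clock: 13.18
eef_pos: [545.0, -298.3, 278.8]
tcp_rot: [3.141, 0.0, 1.359]
contact_force: [0.4, -0.4, 0.2]
opening: 0.996
grasp_force: 0.0
clock: 13.68
eef_pos: [545.1, -298.2, 278.4]
tcp_rot: [3.141, -0.0, 1.048]
contact_force: [0.2, 0.6, 0.3]
opening: 0.996
grasp_force: 0.0
```

View pics/w4.png

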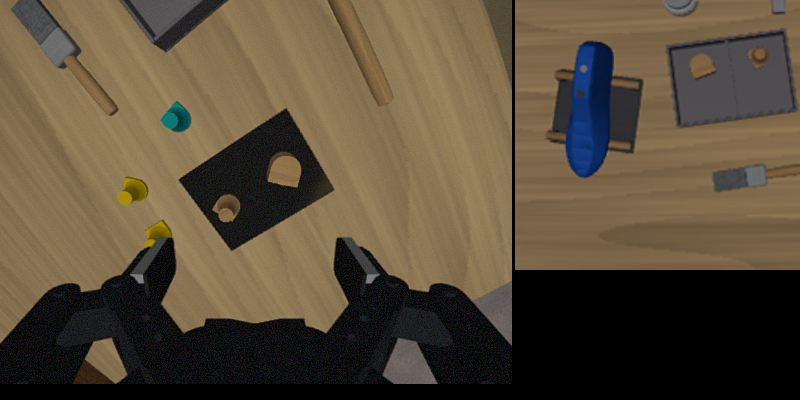

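The last stands squarely across both rods, seen in the top inset. The wrist view shows the block heel at (284,169), flat side down-image at about row 185, and the spool heel at (226,208), both on the mat. Enlarging to get their orientations.

```bash
python3 - <<'E'
import numpy as np,cv2
g=np.load("w4.npz")["g"][:,:,::-1]
a=cv2.resize(g[145:195,260:310],None,fx=8,fy=8,interpolation=2);b=cv2.resize(g[185:235,200:250],None,fx=8,fy=8,interpolation=2)
cv2.imwrite("pics/w4c.png",np.hstack([a,b]))
E
```

```text
(no output)
```

View pics/w4c.png

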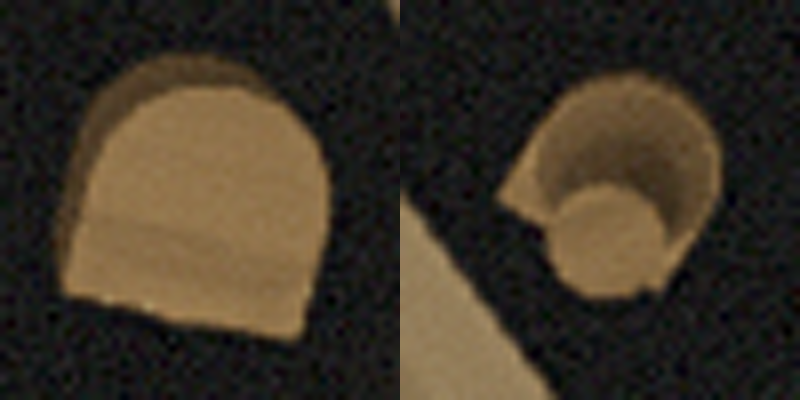

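```bash
python3 - <<'E'
from h import *
np.set_printoptions(precision=1,suppress=True)
c=np.load("w4.npz")
q=lambda x,y,u,v:(x/8-.44+u,y/8-.44+v)
A=onz(c,q(65,292,260,145),44);B=onz(c,q(302,340,260,145),44);L=onz(c,q(95,180,260,145),44);Rr=onz(c,q(330,212,260,145),44);tip=onz(c,q(222,85,260,145),44)
print(A,B,np.linalg.norm(A-B),near(A,B),"sides",near(A,L),near(B,Rr),tip)
ang=np.radians(near(A,B)+90);X=np.array([np.cos(ang),np.sin(ang)]);o=(A+B)[:2]/2+21*X
print("block",o,"x dir deg",np.degrees(ang),"depth",(tip[:2]-o)@X)
s=onz(c,q(206,240,200,185),50);print("spool",s, "diam",np.linalg.norm(onz(c,q(147,240,200,185),50)-onz(c,q(265,240,200,185),50)))
E
```

```text
[ 549.9 -328.2   44. ] [ 582.3 -357.2   44. ] 43.50299903216388 -41.75078216377618 sides 46.15729285016392 50.46911065715823 [ 591.5 -309.5   44. ]
block [ 580.1 -327. ] x dir deg 48.24921783622382 depth 20.65811689802113
spool [ 472.7 -339.7   50. ] diam 21.440875966967614
```

```bash

python3 -m creep '[{"x":-7.5,"y":44.5,"z":0,"rx":0,"ry":0,"rz":0.103,"hand":85},{"x":0,"y":0,"z":40,"rx":0,"ry":0,"rz":0.103,"hand":85},{"x":0,"y":0,"z":50,"rx":0,"ry":0,"rz":0,"hand":85},{"x":0,"y":0,"z":50,"rx":0,"ry":0,"rz":0,"hand":85},{"x":0,"y":0,"z":50,"rx":0,"ry":0,"rz":0,"hand":85},{"x":0,"y":0,"z":40,"rx":0,"ry":0,"rz":0,"hand":85},{"x":0,"y":0,"z":20,"rx":0,"ry":0,"rz":0,"hand":85},{"x":0,"y":0,"z":8,"rx":0,"ry":0,"rz":0,"hand":85},{"x":0,"y":0,"z":0,"rx":0,"ry":0,"rz":0,"hand":85},{"x":0,"y":0,"z":0,"rx":0,"ry":0,"rz":0,"hand":85}]'
python3 - <<'E'
from h import *
np.set_printoptions(precision=1,suppress=True)
c=get_calibration("top")
f=lambda x,y,z:onz(c,((x-515)/1.5+110-.17,y/1.5+130-.17),z)[:2]
T=np.array([f(*q,55) for q in[(667,46),(786,30),(797,112),(678,126)]]);print(T,T.mean(0))
a=np.radians(5);R=np.array([[np.cos(a),-np.sin(a)],[np.sin(a),np.cos(a)]])
for q in((702,66,45),(758,55,51)):print(f(*q),R.T@(f(*q)-[577,22]))
for q in((-35,59),(-35,-59)):print(R@q+[577,22])
E
```

```text
clock: 15.02
eef_pos: [580.8, -327.7, 21.6]
tcp_rot: [3.139, -0.001, 0.839]
contact_force: [1.4, 0.0, 0.0]
opening: 0.994
grasp_force: 0.0
[[ 643.6  146.7]
 [ 668.2  -84.5]
 [ 509.3 -100.6]
 [ 488.2  128.1]] [577.3  22.4]
[603.8  80.1] [31.7 55.6]
[621.5 -29. ] [ 39.9 -54.7]
[537.   77.7]
[547.3 -39.8]
```

```bash

python3 -m creep '[{"x":0,"y":0,"z":8,"rx":0,"ry":0,"rz":0,"hand":85},{"x":0,"y":0,"z":0,"rx":0,"ry":0,"rz":0,"hand":60},{"x":0,"y":0,"z":0,"rx":0,"ry":0,"rz":0,"hand":40},{"x":0,"y":0,"z":0,"rx":0,"ry":0,"rz":0,"hand":30},{"x":0,"y":0,"z":0,"rx":0,"ry":0,"rz":0,"hand":30},{"x":0,"y":0,"z":0,"rx":0,"ry":0,"rz":0,"hand":30},{"x":0,"y":0,"z":0,"rx":0,"ry":0,"rz":0,"hand":30},{"x":0,"y":0,"z":0,"rx":0,"ry":0,"rz":0,"hand":30}]' 40
```

```text
clock: 16.02
eef_pos: [579.9, -327.2, 12.2]
tcp_rot: [3.141, -0.0, 0.839]
contact_force: [-0.4, -0.2, 4.2]
opening: 0.511
grasp_force: 41.4
```

```bash

python3 -m creep '[{"x":0,"y":0,"z":-10,"rx":0,"ry":0,"rz":0,"hand":30},{"x":0,"y":0,"z":-30,"rx":0,"ry":0,"rz":0,"hand":30},{"x":0,"y":0,"z":-35,"rx":0,"ry":0,"rz":0.112,"hand":30},{"x":0,"y":0,"z":-30,"rx":0,"ry":0,"rz":0.16,"hand":30},{"x":0,"y":0,"z":-15,"rx":0,"ry":0,"rz":0.16,"hand":30},{"x":0,"y":0,"z":0,"rx":0,"ry":0,"rz":0.16,"hand":30},{"x":0,"y":0,"z":0,"rx":0,"ry":0,"rz":0.16,"hand":30},{"x":-1,"y":-30,"z":0,"rx":0,"ry":0,"rz":0,"hand":30},{"x":-1,"y":-50,"z":0,"rx":0,"ry":0,"rz":0,"hand":30},{"x":-1,"y":-50,"z":0,"rx":0,"ry":0,"rz":0,"hand":30},{"x":-1,"y":-50,"z":0,"rx":0,"ry":0,"rz":0,"hand":30},{"x":-1,"y":-50,"z":0,"rx":0,"ry":0,"rz":0,"hand":30},{"x":-1,"y":-50,"z":0,"rx":0,"ry":0,"rz":0,"hand":30},{"x":-1,"y":-50,"z":0,"rx":0,"ry":0,"rz":0,"hand":30},{"x":-1,"y":-40,"z":0,"rx":0,"ry":0,"rz":0,"hand":30},{"x":-2,"y":-37,"z":0,"rx":0,"ry":0,"rz":0,"hand":30},{"x":0,"y":0,"z":0,"rx":0,"ry":0,"rz":0,"hand":30},{"x":0,"y":0,"z":0,"rx":0,"ry":0,"rz":0,"hand":30},{"x":0,"y":0,"z":0,"rx":0,"ry":0,"rz":0,"hand":30}]'
```

```text
clock: 18.4
eef_pos: [534.6, 76.6, 132.1]
tcp_rot: [3.141, 0.0, 0.086]
contact_force: [0.7, -0.7, -1.2]
opening: 0.507
grasp_force: 41.0
```

```bash

python3 -m creep '[{"x":0,"y":0,"z":20,"rx":0,"ry":0,"rz":0,"hand":30},{"x":0,"y":0,"z":30,"rx":0,"ry":0,"rz":0,"hand":30},{"x":0,"y":0,"z":30,"rx":0,"ry":0,"rz":0,"hand":30},{"x":0,"y":0,"z":22,"rx":0,"ry":0,"rz":0,"hand":30},{"x":0,"y":0,"z":10,"rx":0,"ry":0,"rz":0,"hand":30},{"x":0,"y":0,"z":4,"rx":0,"ry":0,"rz":0,"hand":30},{"x":0,"y":0,"z":0,"rx":0,"ry":0,"rz":0,"hand":30},{"x":0,"y":0,"z":0,"rx":0,"ry":0,"rz":0,"hand":30}]'
```

```text
clock: 19.4
eef_pos: [535.0, 77.6, 16.7]
tcp_rot: [-3.142, -0.001, 0.087]
contact_force: [-0.3, 0.0, -1.1]
opening: 0.508
grasp_force: 41.0
```

```bash

python3 -m creep '[{"x":0,"y":0,"z":2,"rx":0,"ry":0,"rz":0,"hand":30},{"x":0,"y":0,"z":1,"rx":0,"ry":0,"rz":0,"hand":30},{"x":0,"y":0,"z":0,"rx":0,"ry":0,"rz":0,"hand":30},{"x":0,"y":0,"z":0,"rx":0,"ry":0,"rz":0,"hand":30}]'
```

```text
clock: 19.9
eef_pos: [534.6, 77.6, 13.2]
tcp_rot: [-3.142, -0.0, 0.087]
contact_force: [-1.1, 0.4, 3.8]
opening: 0.511
grasp_force: 41.3
```

```bash

python3 -m creep '[{"x":0,"y":0,"z":0,"rx":0,"ry":0,"rz":0,"hand":52},{"x":0,"y":0,"z":0,"rx":0,"ry":0,"rz":0,"hand":60},{"x":0,"y":0,"z":0,"rx":0,"ry":0,"rz":0,"hand":60},{"x":0,"y":0,"z":-10,"rx":0,"ry":0,"rz":0,"hand":60},{"x":0,"y":0,"z":-40,"rx":0,"ry":0,"rz":0,"hand":60},{"x":0,"y":0,"z":-50,"rx":0,"ry":0,"rz":0,"hand":60},{"x":0,"y":0,"z":-30,"rx":0,"ry":0,"rz":0,"hand":60},{"x":-8,"y":30,"z":0,"rx":0,"ry":0,"rz":0,"hand":60},{"x":-12,"y":50,"z":0,"rx":0,"ry":0,"rz":0,"hand":60},{"x":-12,"y":50,"z":0,"rx":0,"ry":0,"rz":0,"hand":60},{"x":-12,"y":50,"z":0,"rx":0,"ry":0,"rz":0,"hand":60},{"x":-12,"y":50,"z":0,"rx":0,"ry":0,"rz":0,"hand":60},{"x":-12,"y":50,"z":0,"rx":0,"ry":0,"rz":0,"hand":60},{"x":-12,"y":50,"z":0,"rx":0,"ry":0,"rz":0,"hand":60},{"x":-10,"y":45,"z":0,"rx":0,"ry":0,"rz":0,"hand":60},{"x":-8,"y":36,"z":0,"rx":0,"ry":0,"rz":0,"hand":60},{"x":0,"y":0,"z":0,"rx":0,"ry":0,"rz":0,"hand":60},{"x":0,"y":0,"z":0,"rx":0,"ry":0,"rz":0,"hand":60}]'
```

```text
clock: 22.15
eef_pos: [472.3, -339.9, 143.2]
tcp_rot: [-3.141, 0.0, 0.086]
contact_force: [-0.5, -0.2, -0.5]
opening: 0.703
grasp_force: 0.0
```

```bash
python3 - <<'E'
from h import *
t=grab_frame("top");g=grab_frame("wrist");print(sense()["eef_pos"])
o=np.zeros((384,800,3),np.uint8);o[:300,:400]=cv2.resize(g,(400,300));a=cv2.resize(t[130:310,110:310],None,fx=2,fy=2);o[:360,400:800]=a
cv2.imwrite("pics/w5.png",o[:,:,::-1])
E
```

```text
[ 472.5509535  -339.28305044  143.13373242]
```

View pics/w5.png

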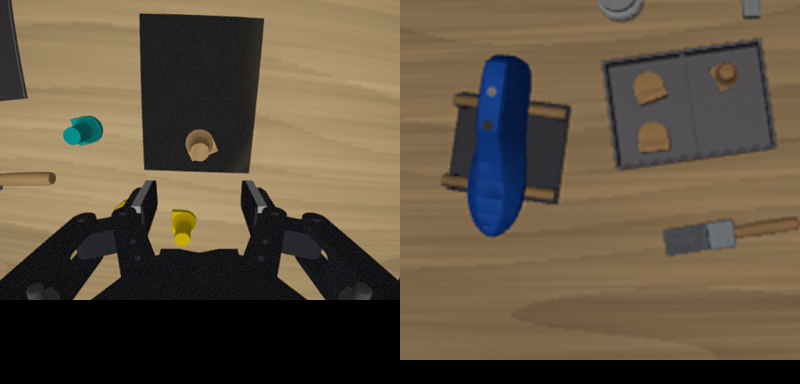

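The block heel stands in the block's bin, at inset (653,138). The spool heel is between the fingers with nothing near it. Descending on its stem.

```bash

python3 -m creep '[{"x":0,"y":0,"z":25,"rx":0,"ry":0,"rz":0,"hand":60},{"x":0,"y":0,"z":40,"rx":0,"ry":0,"rz":0,"hand":60},{"x":0,"y":0,"z":35,"rx":0,"ry":0,"rz":0,"hand":60},{"x":0,"y":0,"z":14,"rx":0,"ry":0,"rz":0,"hand":60},{"x":0,"y":0,"z":4,"rx":0,"ry":0,"rz":0,"hand":60},{"x":0,"y":0,"z":0,"rx":0,"ry":0,"rz":0,"hand":60},{"x":0,"y":0,"z":0,"rx":0,"ry":0,"rz":0,"hand":40},{"x":0,"y":0,"z":0,"rx":0,"ry":0,"rz":0,"hand":25},{"x":0,"y":0,"z":0,"rx":0,"ry":0,"rz":0,"hand":12},{"x":0,"y":0,"z":0,"rx":0,"ry":0,"rz":0,"hand":12},{"x":0,"y":0,"z":0,"rx":0,"ry":0,"rz":0,"hand":12},{"x":0,"y":0,"z":0,"rx":0,"ry":0,"rz":0,"hand":12},{"x":0,"y":0,"z":0,"rx":0,"ry":0,"rz":0,"hand":12}]' 30
```

```text
clock: 23.88
eef_pos: [472.9, -340.8, 25.9]
tcp_rot: [3.141, -0.001, 0.087]
contact_force: [-0.3, 0.5, 5.6]
opening: 0.246
grasp_force: 29.1
```

```bash

python3 -m creep '[{"x":0,"y":0,"z":-10,"rx":0,"ry":0,"rz":0,"hand":12},{"x":0,"y":0,"z":-30,"rx":0,"ry":0,"rz":0,"hand":12},{"x":0,"y":0,"z":-40,"rx":0,"ry":0,"rz":0,"hand":12},{"x":0,"y":0,"z":-30,"rx":0,"ry":0,"rz":0,"hand":12},{"x":8,"y":-23,"z":-10,"rx":0,"ry":0,"rz":0,"hand":12},{"x":14,"y":-40,"z":0,"rx":0,"ry":0,"rz":0,"hand":12},{"x":16,"y":-50,"z":0,"rx":0,"ry":0,"rz":0,"hand":12},{"x":16,"y":-50,"z":0,"rx":0,"ry":0,"rz":0,"hand":12},{"x":16,"y":-50,"z":0,"rx":0,"ry":0,"rz":0,"hand":12},{"x":16,"y":-45,"z":0,"rx":0,"ry":0,"rz":0,"hand":12},{"x":14,"y":-35,"z":0,"rx":0,"ry":0,"rz":0,"hand":12},{"x":0,"y":0,"z":0,"rx":0,"ry":0,"rz":0,"hand":12},{"x":0,"y":0,"z":20,"rx":0,"ry":0,"rz":0,"hand":12},{"x":0,"y":0,"z":20,"rx":0,"ry":0,"rz":0,"hand":12},{"x":0,"y":0,"z":0,"rx":0,"ry":0,"rz":0,"hand":12},{"x":0,"y":0,"z":0,"rx":0,"ry":0,"rz":0,"hand":12}]'
```

```text
clock: 25.88
eef_pos: [546.9, -40.5, 105.7]
tcp_rot: [3.141, -0.001, 0.086]
contact_force: [0.1, -0.1, -0.2]
opening: 0.244
grasp_force: 29.5
```

```bash

python3 -m creep '[{"x":0,"y":0,"z":20,"rx":0,"ry":0,"rz":0,"hand":12},{"x":0,"y":0,"z":28,"rx":0,"ry":0,"rz":0,"hand":12},{"x":0,"y":0,"z":18,"rx":0,"ry":0,"rz":0,"hand":12},{"x":0,"y":0,"z":7,"rx":0,"ry":0,"rz":0,"hand":12},{"x":0,"y":0,"z":3,"rx":0,"ry":0,"rz":0,"hand":12},{"x":0,"y":0,"z":2,"rx":0,"ry":0,"rz":0,"hand":12},{"x":0,"y":0,"z":0,"rx":0,"ry":0,"rz":0,"hand":12},{"x":0,"y":0,"z":0,"rx":0,"ry":0,"rz":0,"hand":12}]'
```

```text
clock: 26.88
eef_pos: [547.0, -39.9, 27.4]
tcp_rot: [3.141, -0.001, 0.087]
contact_force: [-0.5, -0.3, 0.1]
opening: 0.246
grasp_force: 29.5
```

```bash

python3 -m creep '[{"x":0,"y":0,"z":0.7,"rx":0,"ry":0,"rz":0,"hand":12},{"x":0,"y":0,"z":0,"rx":0,"ry":0,"rz":0,"hand":12},{"x":0,"y":0,"z":0,"rx":0,"ry":0,"rz":0,"hand":12}]'
```

```text
clock: 27.25
eef_pos: [547.0, -39.8, 26.8]
tcp_rot: [3.142, -0.001, 0.087]
contact_force: [-1.3, -0.8, 5.6]
opening: 0.245
grasp_force: 30.1
```

Touching the floor of the bin. I'll release, rise, and move back so the top camera has a clear view.

```bash

python3 -m creep '[{"x":0,"y":0,"z":0,"rx":0,"ry":0,"rz":0,"hand":35},{"x":0,"y":0,"z":0,"rx":0,"ry":0,"rz":0,"hand":55},{"x":0,"y":0,"z":0,"rx":0,"ry":0,"rz":0,"hand":55},{"x":0,"y":0,"z":-10,"rx":0,"ry":0,"rz":0,"hand":55},{"x":0,"y":0,"z":-40,"rx":0,"ry":0,"rz":0,"hand":55},{"x":0,"y":0,"z":-50,"rx":0,"ry":0,"rz":0,"hand":55},{"x":0,"y":0,"z":-50,"rx":0,"ry":0,"rz":0,"hand":55},{"x":0,"y":40,"z":-20,"rx":0,"ry":0,"rz":0,"hand":55},{"x":0,"y":50,"z":0,"rx":0,"ry":0,"rz":0,"hand":55},{"x":-10,"y":50,"z":0,"rx":0,"ry":0,"rz":0,"hand":55},{"x":-10,"y":50,"z":0,"rx":0,"ry":0,"rz":0,"hand":55},{"x":-10,"y":50,"z":0,"rx":0,"ry":0,"rz":0,"hand":55},{"x":-10,"y":50,"z":0,"rx":0,"ry":0,"rz":0,"hand":55},{"x":0,"y":0,"z":0,"rx":0,"ry":0,"rz":0,"hand":55}]'
python3 - <<'E'
from h import *
t=grab_frame("top");cv2.imwrite("pics/t6.png",cv2.resize(t[90:310,100:420],None,fx=2.4,fy=2.4)[:,:,::-1])
E
```

```text
clock: 29.0
eef_pos: [531.4, -335.4, 196.8]
tcp_rot: [3.14, -0.0, 0.083]
contact_force: [0.5, 0.7, -0.7]
opening: 0.642
grasp_force: 0.0
```

View pics/t6.png

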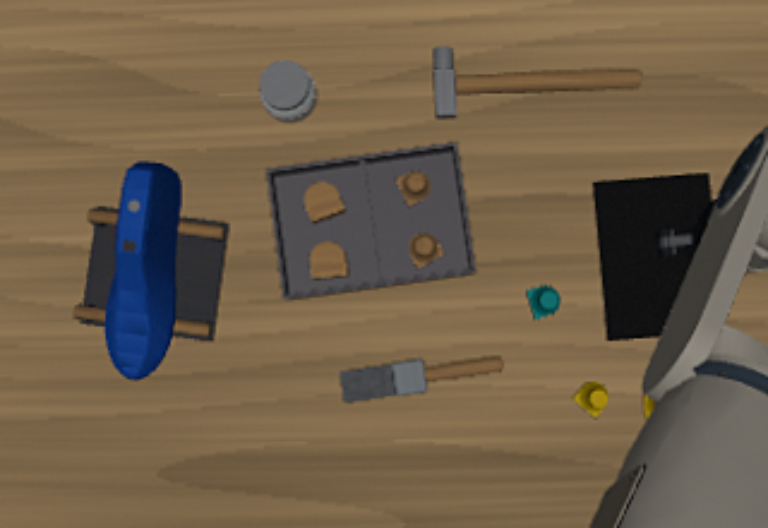

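The final top view shows both heels upright in the right bins: block pair at (323,200) and (328,260), spool pair at (415,185) and (424,248). The last is centred across both rods at (143,270), and the bystanders are untouched. Handing in.

```bash
python3 -c "
from rig import *
print(sign_off())"
```

```text
the job is handed in; nothing more can be done
None
```

The job is handed in at about 29 s of the 72 s allowed: the last stands squarely across both rods of the rest, each heel is upright in the bin with its match, and the final top view shows the hammer, jar and brush undisturbed.

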